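# Lock a view-port ring with a two-pin spanner

### The job

The glass of the small view port is held by a loose ring that needs locking. Take the two-pin spanner out of its slotted rack, lay it flat across the middle of the two-rail rest with its pins down and let go, then take it again across its long edges, feel both pins into the two holes of the ring and turn the ring clockwise (seen from above) until it comes up against its stop. Finally lay the spanner back flat across the middle of the rest, pins down, and let go, and leave the other things on the bench where they are.

Things in the scene. Friction and masses are not known exactly. Their poses are not given: they have to be found in the camera images.
- rack: Fixed rack: black foot 70 x 150 x 4 mm, two grey slotted cheeks (16 mm thick, 56 wide) centred 50 mm either side of the middle along its y. Cheek tops at height 28 mm; slots run along y, 15.5 mm wide, floor at 12 mm. Origin: middle of the underside; z up. It may stand left or right of the rest, the view port on the other side; all three are turned at most 0.3 rad from the bench axes.
- rack_mid (a point): Where the middle of the spanner's bar stands at the start, 30 mm above the bench (within 4 mm along y); axes as the rack's. The spanner stands on a long edge, pins towards the rack's -x, its y along the rack's y, top edge at height 48 mm.
- rest: Fixed tool rest: black foot 90 x 140 x 4 mm, two rubber rails along its x, each 90 mm long and 20 wide, centred 52 mm either side of the middle along y (84 mm clear between), tops at height 20 mm. Origin: middle of the underside; z up.
- rest_mid (a point): Where the middle of the spanner's bar should be when it lies on the rest, 27 mm above the bench; axes as the rest's. The spanner lies across the rails, its long direction along the rest's y (either way round), pins hanging between the rails.
- spanner: Loose steel two-pin spanner, 0.2 to 0.33 kg: plain bar 14 x 150 x 36 mm along its x, y, z. Two pins of 6 mm diameter stand 12 mm out of its -x face at y = -26 and +26 mm. Origin: middle of the bar, its centre of mass. In the rack its z is up; lying pins down its x is up. Stood on a long edge across the rails it is stable, and a push high on its +x face tips it onto its pin side.
- pin0 (a point): Middle of the free end of the pin at y = -26 mm of the spanner; axes as the spanner's.
- pin1 (a point): Middle of the free end of the pin at y = +26 mm of the spanner; axes as the spanner's.
- port: Fixed view port: white foot 130 x 130 x 18 mm, steel column 86 mm across, and on top an aluminium ring (72 mm across, 8 thick, top face at height 72 mm) round a glass disc (5 mm lower). Origin: middle of the underside, on the ring's axis; z up. A pipe stub leaves the column towards +x at height 36 mm, to 76 mm from the axis.
- ring_mid (a point): On the ring's axis at its top face; axes as the port's. Two opposite holes, 9 mm across and 8 mm deep to a dark floor, lie 26 mm from it. Their direction is not measured: seen from above, the line through them starts between 0.15 rad clockwise and 0.70 rad counterclockwise of the port's y axis. See or feel for it. With pins on the hole floors the bar is 4 mm above the ring.
- ring (a joint): How far the ring has been turned clockwise from its loose stop, rad: 0 to 0.08 at the start, 0.65 at its locked stop. It turns stiffly (0.3 N m) and stays where it is left. It does not tell where the holes are.
- dish: Shallow glass dish 90 mm across and 16 mm high, beyond the rest. A bystander. Origin: middle of the underside.
- weight: Brass calibration weight, 32 mm across and 48 mm high, beyond the rest. A bystander. Origin: middle of the underside.
- jar: Small amber jar with white lid, 48 mm across and 60 mm high, beyond the rack. A bystander. Origin: middle of the underside.
- gasket: Black rubber gasket ring, 60 mm across and 6 mm high, on the robot's side of the port. A bystander. Origin: middle of the underside.
- beaker: Clear plastic beaker, 66 mm across and 75 mm high, beyond the port. A bystander. Origin: middle of the underside.
- driver: Screwdriver 160 mm long with a black handle, lying on the robot's side of the rack. A bystander. Origin: on its axis, between handle and blade.

How it is judged (in metres and radians):
On the way, in this order (a step that is already met when the one before it is completed fails the run):
1. the spanner lies flat on the rest, pins down, let go (angle between spanner's own x axis and vertical below 0.12 rad and x of spanner in the frame of rest between -0.035 and 0.035 m and y of spanner in the frame of rest between -0.025 and 0.025 m and height (world z) of spanner below 0.032 m and linear speed of spanner below 0.02 m/s and contact force between the fingers and spanner below 0.1 N), for 0.2 s.
2. both pins are in the ring's holes (at least 4 mm deep), the ring still loose (below 0.2 rad) (z of each of pin0, pin1 in the frame of port below 0.068 m and horizontal distance between spanner and port below 0.008 m and angle between spanner's own x axis and vertical below 0.15 rad and value of joint ring below 0.2 rad), for 0.1 s.
3. the ring has been turned to its stop (beyond 0.60 rad) with both pins still in the holes (z of each of pin0, pin1 in the frame of port below 0.068 m and horizontal distance between spanner and port below 0.008 m and angle between spanner's own x axis and vertical below 0.15 rad and value of joint ring above 0.6 rad), for 0.1 s.
At the end, for the whole second after the job is handed in: The ring is turned beyond 0.60 rad (stop at 0.65) and the spanner lies released and still on the rest, pins down within 0.12 rad, its middle within 35 mm along and 25 mm across the rails of the rest's middle and below 32 mm height (all of step 1 and value of joint ring above 0.6 rad); the robot touches nothing.
It fails at once if one of the bystanders is moved more than 30 mm (distance of any of dish, weight, jar, gasket, beaker, driver from where it was at the start of the episode above 0.03 m).
It also fails if it takes over 72 s, if anything falls off the work surface, if the arm or the gripper's body presses on something with over 40 N, if the wrist force passes 120 N, or if a joint passes its speed limit or range.

### The arm

A 6-joint arm with a two-finger parallel gripper is mounted at the origin on the work surface. World frame = base frame: x ahead of the robot, y to its left, z up, the work surface at z = 0. Lengths are in mm, angles in rad, forces in N, time in s.
With the tool pointing down it reaches from about 275 to 775 mm from the base axis. Payload 14.6 kg.
Tool frame: the origin (TCP) lies at the very end of the fingers, on their centre line; the grasp point (between the pads) lies robot.grip_depth behind it (robot.grip_depth is the distance from the TCP to the grasp point, in mm); z points along the fingers, x is the direction in which the jaws open and shut, and the axes are right-handed (so a half turn about z gives the same grasp; the last joint's range is limited). The gripper opens to 85 mm and grips with 20 to 120 N. Pads are 22 mm wide; open, the fingers measure 114 mm over their backs; the gripper's body (76 mm by 85 mm) begins 54 mm behind the grasp point. The pads swing forward as they close: fully open they stand 13 mm farther back than shut.
Start: joints at [-1.356, 0.263, -0.048, 1.259, 0, 1.415], TCP at [189.744, -489.515, 231.278] pointing down, gripper open.
Joint ranges: [-2.65, 2.65], [-0.89, 1.7], [-1.18, 1.37], [-2.13, 2.11], [-1.35, 1.29], [-3.14, 3.14]. Speed limits (rad/s): [1.89, 1.89, 2.57, 2.79, 3.14, 3.14].

### API

Orientations are given as a unit quaternion [w, x, y, z].
In Python, from bench import robot gives the robot as it stands.
- The arm moves only by the shell command python3 -m jog 'ROWS' [OPENING] [FORCE]. ROWS is JSON, one flat list of numbers, 6 for each row, row after row: the shift along the tool's x, y, z as a fraction of full scale, then the turn, a rotation vector about the tool's x, y, z as a fraction of full scale. In form: [dx, dy, dz, rx, ry, rz, dx, dy, dz, rx, ry, rz, ...]. A call has 1 to 10 rows; each row is the pose to reach, as a shift and turn from the pose measured when the call began, along the tool's axes at that moment, turning the shorter way round; what a row does not reach only later rows make up. Full scale, the value 1, is 0.6 m for a shift and 2 pi rad for a turn. A row lasts 1/10 s, in which the tool goes at most 50 mm and 8.59 degrees, less where a joint would pass 70% of its speed; a pose out of reach is approached as far as the arm can. A call with a number of a shift or a turn outside -1 to 1 is refused whole. A call with a gripper value outside its range is refused whole. OPENING is the opening, from -1 (shut) to 1 (fully open), set as the call begins (- or left out, the last holds). The fingers move at their own pace and stop on an object; FORCE is the grip in N (left out, the last holds). Time passes only in rows, so rows that repeat a pose let the fingers close. It gives the time, the measured TCP pose, the force and the opening at its end, in the units of the state.
- robot.get_state(): the state, without advancing time (a new reading comes with each control period).
- robot.snapshot(name): name is "scene" or "top" or "wrist"; returns the picture (384x512x3 uint8, red, green, blue); there is no depth.
- robot.calibration(name): a dict with "fx", "fy", "cx", "cy" (pixels), "rvec" (rotation vector, rad) and "tvec" (3), from world to camera coordinates, as OpenCV has them; the wrist camera has in their place "tool_from_camera" (4x4, takes a point from camera to tool coordinates, whose origin is the TCP and whose axes are the tool frame's). Camera axes: x right, y down, z forward; pixel columns grow to the right and rows downward; lengths in mm; the calibration is good to about 2 mm. A picture is of the moment at which its call begins: read the wrist's pose just before it. calibration takes no time and is no camera call.
- robot.sign_off(): hands the job in, once; it reports no verdict.
The state is a dict: "time": time; "joint_pos": joint angles; "joint_vel": joint speeds; "joint_efforts": joint torques, N m; "tool_pos": TCP position; "orientation": TCP orientation; "ft_force": force on the tool from outside, world axes, zero at the start; "torque": the same for the moment, N m; "grip_width": opening from 0.0 (shut) to 1.0 (fully open).
Only numpy, scipy, OpenCV 4.12 (cv2) and the standard library are available. Lean on these libraries where they do the work, as an engineer would, in place of code of your own. Each camera call takes 0.05 s, during which the arm holds its last target.

## Working session

There is one attempt and no reset: what is moved stays moved. The work goes in short steps, Python scripts to look and compute and a shell command to move; the robot and the scene stay as the last step left them, time stands still between calls to the robot, and variables do not carry over. Pictures are saved under pics/ and viewed, and the job is handed in when it is done.

```bash
ls; mkdir -p pics; python3 - <<'E'
from bench import robot
import cv2
s=robot.get_state();print(s, robot.grip_depth)
for n in ("scene","top"):
    cv2.imwrite(f"pics/{n}0.png",robot.snapshot(n)[:,:,::-1]);print(n,robot.calibration(n))
print(robot.calibration("wrist"))
E
```

```text
pics
{'time': 0.0, 'joint_pos': array([-1.35633806e+00,  2.63514986e-01, -4.89419286e-02,  1.25938918e+00,
        1.66841789e-06,  1.41548481e+00]), 'joint_vel': array([-0.00064948, -0.00063542,  0.00022042,  0.00061719,  0.00030207,
       -0.00049118]), 'joint_efforts': array([-5.59274718e-03, -6.37620521e+01,  3.84557498e+01,  1.39200536e-02,
       -3.12319125e-04, -1.04211531e-04]), 'tool_pos': array([ 189.66645129, -489.24901248,  230.827377  ]), 'orientation': array([-3.60621036e-04,  8.25045578e-01, -5.65065942e-01, -3.81390969e-04]), 'ft_force': array([0.0074784 , 0.59962816, 0.34314035]), 'torque': array([-0.01190225, -0.06092293, -0.05988561]), 'grip_width': 1.0034114359828197} 18.700000000000003
scene {'fx': 411.1588654467008, 'fy': 411.1588654467008, 'cx': 250.97235964196747, 'cy': 197.54620731389764, 'rvec': array([ 1.84371325,  1.3792505 , -0.66204652]), 'tvec': array([-135.69283198, -240.39523021, 1369.1294651 ])}
top {'fx': 397.599323497359, 'fy': 397.599323497359, 'cx': 257.59426616582533, 'cy': 198.97621164127662, 'rvec': array([ 2.13796499, -2.20068029,  0.11165153]), 'tvec': array([  3.6190201 , 546.39852637, 899.94010933])}
{'fx': 308.64521508734026, 'fy': 308.64521508734026, 'cx': 257.0473062607722, 'cy': 196.53971341000084, 'tool_from_camera': array([[ 9.99999941e-01, -6.70919250e-05, -3.35707499e-04,
         2.36097336e-01],
       [ 1.55877815e-04,  9.62294569e-01,  2.72009446e-01,
        -6.82702178e+01],
       [ 3.04799866e-04, -2.72009483e-01,  9.62294523e-01,
        -1.43071545e+02],
       [ 0.00000000e+00,  0.00000000e+00,  0.00000000e+00,
         1.00000000e+00]])}
```

View pics/scene0.png

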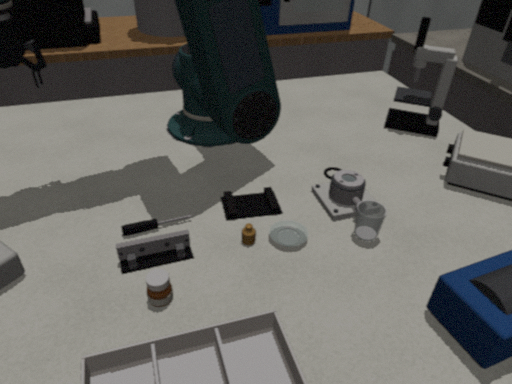

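View pics/top0.png

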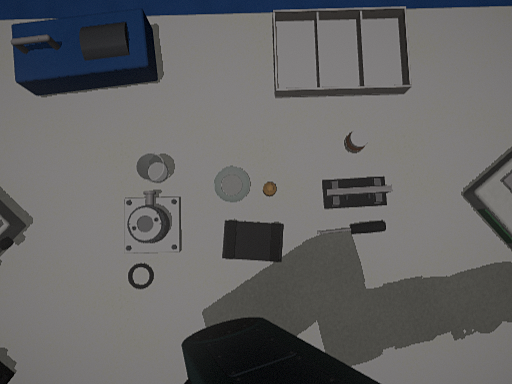

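```bash
cat > h.py <<'E'
import numpy as np,cv2
from scipy.spatial.transform import Rotation as R
from bench import robot
def ray(n,uv,pose=None):
    c=robot.calibration(n)
    K=np.array([[c['fx'],0,c['cx']],[0,c['fy'],c['cy']],[0,0,1]])
    d=np.linalg.solve(K,np.array([uv[0],uv[1],1.]))
    if n=='wrist':
        T=c['tool_from_camera']; Rt,p=pose
        return Rt@T[:3,3]+p, Rt@T[:3,:3]@d
    Rm=cv2.Rodrigues(c['rvec'])[0]
    return -Rm.T@c['tvec'],Rm.T@d
def pt(n,uv,z,pose=None):
    o,d=ray(n,uv,pose);return o+d*(z-o[2])/d[2]
def pose():
    s=robot.get_state();q=s['orientation']
    return R.from_quat([q[1],q[2],q[3],q[0]]).as_matrix(),np.array(s['tool_pos'])
def proj(n,P,pose=None):
    c=robot.calibration(n)
    if n=='wrist':
        T=c['tool_from_camera'];Rt,p=pose
        q=T[:3,:3].T@(Rt.T@(np.array(P,float)-p)-T[:3,3])
    else:
        q=cv2.Rodrigues(c['rvec'])[0]@np.array(P,float)+c['tvec']
    return np.array([c['fx']*q[0]/q[2]+c['cx'],c['fy']*q[1]/q[2]+c['cy']])
# delta from current pose to target TCP position + rotation matrix, in jog units
def delta(p,Rt=None,verbose=True):
    R0,p0=pose(); d=R0.T@(np.array(p,float)-p0)/600
    r=np.zeros(3) if Rt is None else R.from_matrix(R0.T@Rt).as_rotvec()/(2*np.pi)
    print(np.round(np.r_[d,r],4)); return np.r_[d,r]
E
python3 - <<'E'
import cv2
a=cv2.imread('pics/top0.png')[110:300,110:410]
cv2.imwrite('pics/topz1.png',cv2.resize(a[50:110,200:290],None,fx=8,fy=8,interpolation=2))
cv2.imwrite('pics/topz2.png',cv2.resize(a[100:160,100:190],None,fx=8,fy=8,interpolation=2)*2)
cv2.imwrite('pics/topz3.png',cv2.resize(a[70:150,5:80],None,fx=7,fy=7,interpolation=2))
E
```

```text
(no output)
```

View pics/topz1.png

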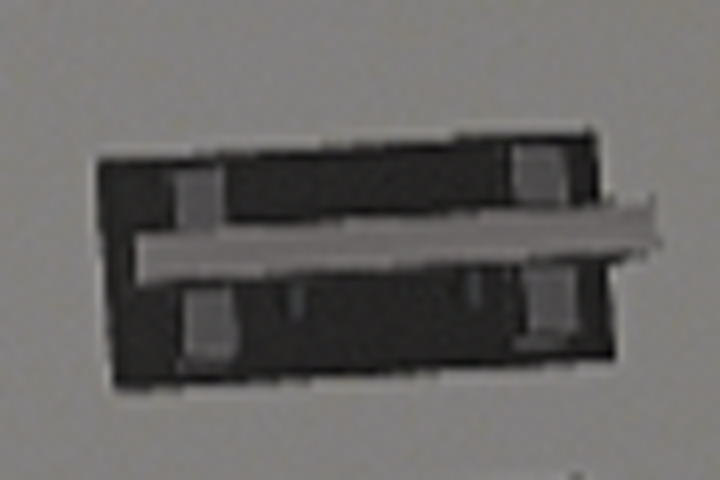

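View pics/topz2.png

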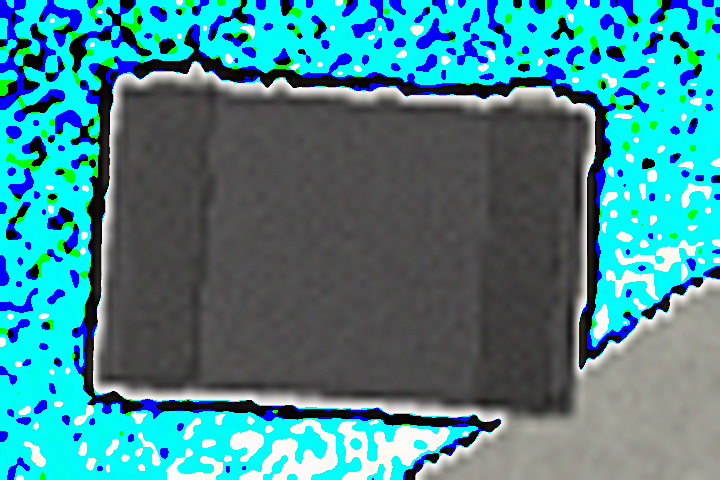

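View pics/topz3.png

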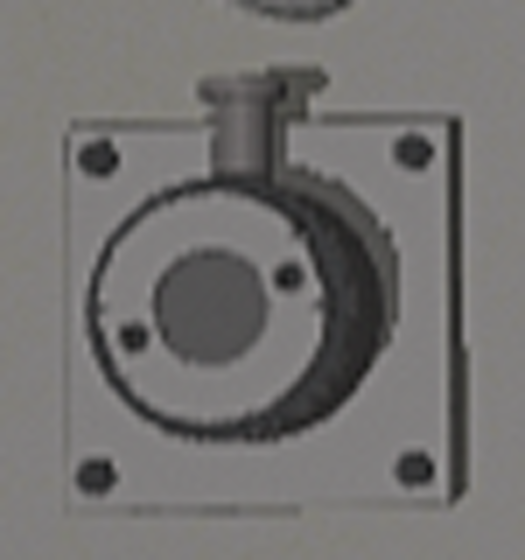

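```bash
python3 - <<'E'
from h import *
def z(o,f,x,y,h): return pt('top',((x+.5)/f-.5+o[0],(y+.5)/f-.5+o[1]),h)
def ang(a,b): d=b-a;return round(float(np.arctan2(d[1],d[0])),3)
o=(310,160)
# spanner top corners z48
c=[z(o,8,*q,48) for q in [(137,235),(137,283),(655,208),(655,245)]]
L=(c[0]+c[1])/2;Rr=(c[2]+c[3])/2
print('spanner ends',L,Rr,'mid',(L+Rr)/2,'len',np.linalg.norm(L-Rr),'dir',ang(Rr,L))
# rack foot z4
f=[z(o,8,*q,4) for q in [(98,158),(595,133),(612,357),(117,388)]]
print('rack foot',np.mean(f,0),ang(f[1],f[0]),ang(f[2],f[3]),ang(f[3],f[0]))
print('pins',[z(o,8,*q,30) for q in [(296,315),(475,300)]])
o=(210,210)
for h,qs in [(4,[(104,75),(605,100),(575,412),(92,390)])]:
    f=[z(o,8,*q,20) for q in qs];
    print('rest top',np.round(f,1),np.mean(f,0),ang(f[1],f[0]),ang(f[2],f[3]),ang(f[3],f[0]),ang(f[2],f[1]))
o=(115,180)
H=[z(o,7,*q,72) for q in [(134,337),(289,277)]]
print('holes',H,np.mean(H,0),np.linalg.norm(H[0]-H[1]),ang(H[1],H[0]))
f=[z(o,7,*q,18) for q in [(70,122),(450,117),(447,500),(67,508)]]
print('port',np.mean(f,0),ang(f[1],f[0]),ang(f[2],f[3]),ang(f[3],f[0]),ang(f[2],f[1]), [np.linalg.norm(f[i]-f[i-1]) for i in range(4)])
print('ring',z(o,7,212,307,67))
for n,q,h in [('dish',(232,184),8),('weight',(270,188),48),('jar',(355,142),60),('beaker',(155,167),40),('gasket',(141,276),6)]: print(n,pt('top',q,h))
E
```

```text
spanner ends [ 555.82242204 -170.51123346   48.        ] [ 560.8865533  -319.06623891   48.        ] mid [ 558.35448767 -244.78873618   48.        ] len 148.64129664352657 dir 1.605
rack foot [ 559.11102235 -243.82256749    4.        ] 1.593 1.605 0.036
pins [array([ 540.15506045, -219.19113048,   30.        ]), array([ 543.03246032, -271.49907936,   30.        ])]
rest top [[502.5  71.2  20. ]
 [490.9 -75.2  20. ]
 [401.  -63.2  20. ]
 [411.3  76.4  20. ]] [451.43281761   2.30591128  20.        ] 1.492 1.497 -0.058 -0.132
holes [array([485.96989688, 262.93350519,  72.        ]), array([503.47303334, 214.04680161,  72.        ])] [494.72146511 238.4901534   72.        ] 51.92561577465685 1.915
port [495.74772052 238.0411343   18.        ] 1.555 1.563 -0.003 -0.017 [np.float64(129.09859621555887), np.float64(128.10733556884057), np.float64(128.11227202355693), np.float64(126.31178843496485)]
ring [494.95081183 239.77145865  67.        ]
dish [586.08701713  47.95764648   8.        ]
weight [568.63995394 -41.2410005   48.        ]
jar [ 667.38962445 -238.39976475   60.        ]
beaker [626.53870535 223.84583476  40.        ]
gasket [375.10042381 266.04434914   6.        ]
```

```bash
cat >> h.py <<'E'
def down(yaw):
    c,s=np.cos(yaw),np.sin(yaw)
    return np.array([[c,s,0],[s,-c,0],[0,0,-1.]])
def st():
    s=robot.get_state();Rt,p=pose()
    print('t',round(s['time'],2),'p',np.round(p,1),'yaw',round(float(np.arctan2(Rt[1,0],Rt[0,0])),3),'tilt',np.round(Rt[:,2],3),'F',np.round(s['ft_force'],1),'M',np.round(s['torque'],2),'w',round(s['grip_width'],3))
def wpic(name):
    p=pose();im=robot.snapshot('wrist')[:,:,::-1];cv2.imwrite('pics/'+name,cv2.resize(im,None,fx=1.5,fy=1.5));return p,im
E
python3 - <<'E'
from h import *
delta([558.4,-244.8,120],down(.034))
E
```

```text
[-1.576e-01 -7.202e-01  1.851e-01 -1.000e-04  1.000e-04 -1.965e-01]
```

```bash
python3 -m jog '[-0.158,-0.72,0.185,0,0,-0.1965, -0.158,-0.72,0.185,0,0,-0.1965, -0.158,-0.72,0.185,0,0,-0.1965, -0.158,-0.72,0.185,0,0,-0.1965, -0.158,-0.72,0.185,0,0,-0.1965, -0.158,-0.72,0.185,0,0,-0.1965, -0.158,-0.72,0.185,0,0,-0.1965, -0.158,-0.72,0.185,0,0,-0.1965, -0.158,-0.72,0.185,0,0,-0.1965, -0.158,-0.72,0.185,0,0,-0.1965]' -0.05 60
python3 - <<'E'
from h import *
st();wpic('w1.png');delta([558.4,-244.8,120],down(.034))
E
```

```text
time: 1.1
tool_pos: [560.9, -241.2, 117.9]
orientation: [-0.001, 1.0, 0.02, -0.001]
ft_force: [-1.5, -0.9, -0.1]
grip_width: 0.477
t 1.1 p [ 560.9 -241.2  117.9] yaw 0.039 tilt [-0.002  0.003 -1.   ] F [-1.5 -0.9 -0.1] M [-0.06  0.04  0.08] w 0.477
[-0.0026  0.0042 -0.0027 -0.0004  0.0003  0.0005]
```

View pics/w1.png

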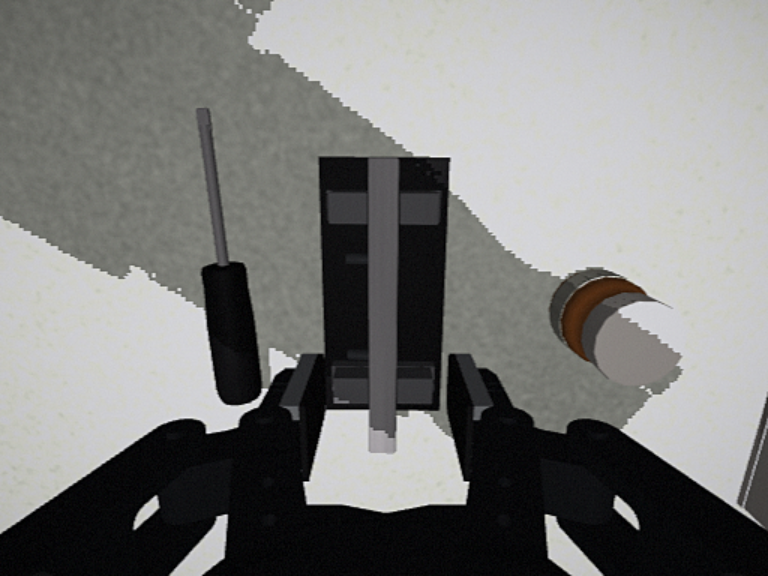

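```bash
python3 - <<'E'
from h import *
p=pose()
a=pt('wrist',(384/1.5,157.5/1.5),48,p);b=pt('wrist',(382/1.5,452/1.5),48,p);print(a,b,(a+b)/2,np.linalg.norm(a-b))
m=(a+b)/2
delta([559,-244.5,60],down(.034));delta([559,-244.5,16],down(.034))
E
```

```text
[ 555.79556204 -170.86032485   48.        ] [ 560.13677286 -320.30822075   48.        ] [ 557.96616745 -245.5842728    48.        ] 149.51093505390617
[-0.0014  0.004   0.0973 -0.0004  0.0003  0.0005]
[-0.0013  0.0041  0.1706 -0.0004  0.0003  0.0005]
```

```bash
python3 -m jog '[-0.003,0.005,0.05,0,0,0.0005, -0.003,0.005,0.10,0,0,0.0005, -0.003,0.005,0.14,0,0,0.0005, -0.003,0.005,0.17,0,0,0.0005, -0.003,0.005,0.17,0,0,0.0005, -0.003,0.005,0.17,0,0,0.0005]' -0.05 60
python3 -c "from h import *;st()"
python3 -m jog '[0,0,0,0,0,0,0,0,0,0,0,0,0,0,0,0,0,0,0,0,0,0,0,0,0,0,0,0,0,0]' -1 80
python3 -c "from h import *;st()"
```

```text
time: 1.75
tool_pos: [557.5, -245.7, 17.0]
orientation: [-0.001, 1.0, 0.016, -0.001]
ft_force: [1.0, -0.3, -0.5]
grip_width: 0.476
t 1.75 p [ 557.5 -245.7   17. ] yaw 0.033 tilt [-0.002  0.002 -1.   ] F [ 1.  -0.3 -0.5] M [-0.01  0.04 -0.04] w 0.476
time: 2.25
tool_pos: [558.5, -246.4, 18.6]
orientation: [-0.0, 1.0, 0.016, 0.0]
ft_force: [-0.0, -0.7, 5.7]
grip_width: 0.148
t 2.25 p [ 558.5 -246.4   18.6] yaw 0.033 tilt [ 0.001  0.001 -1.   ] F [-0.  -0.7  5.7] M [-0.07 -0.08 -0.05] w 0.148
```

```bash
python3 -m jog '[0,0,-0.08,0,0,0,0,0,-0.15,0,0,0,0,0,-0.15,0,0,0,0,0,-0.15,0,0,0]' -1 80
python3 - <<'E'
from h import *
st();delta([476.3,0.3,108],down(-.08))
E
```

```text
time: 2.65
tool_pos: [558.8, -246.7, 109.5]
orientation: [0.0, 1.0, 0.016, 0.001]
ft_force: [-0.4, 0.0, -3.5]
grip_width: 0.145
t 2.65 p [ 558.8 -246.7  109.5] yaw 0.033 tilt [ 0.002 -0.    -1.   ] F [-0.4  0.  -3.5] M [-0.04  0.05 -0.01] w 0.145
[-1.239e-01 -4.160e-01  2.000e-03  1.000e-04 -4.000e-04  1.800e-02]
```

```bash
python3 -m jog '[-0.03,-0.07,0,0,0,0.004,-0.06,-0.18,0,0,0,0.009,-0.09,-0.28,0,0,0,0.018,-0.124,-0.36,0,0,0,0.018,-0.124,-0.416,0,0,0,0.018,-0.124,-0.416,0.002,0,0,0.018,-0.124,-0.416,0.002,0,0,0.018,-0.124,-0.416,0.002,0,0,0.018,-0.124,-0.416,0.002,0,0,0.018]' -1 80
python3 - <<'E'
from h import *
st();wpic('w2.png')
E
```

```text
time: 3.55
tool_pos: [476.3, -0.5, 107.5]
orientation: [0.0, 0.999, -0.041, 0.001]
ft_force: [-0.3, -1.0, -2.1]
grip_width: 0.144
t 3.55 p [476.3  -0.5 107.5] yaw -0.081 tilt [ 0.002 -0.001 -1.   ] F [-0.3 -1.  -2.1] M [-0.05  0.05 -0.06] w 0.144
```

View pics/w2.png

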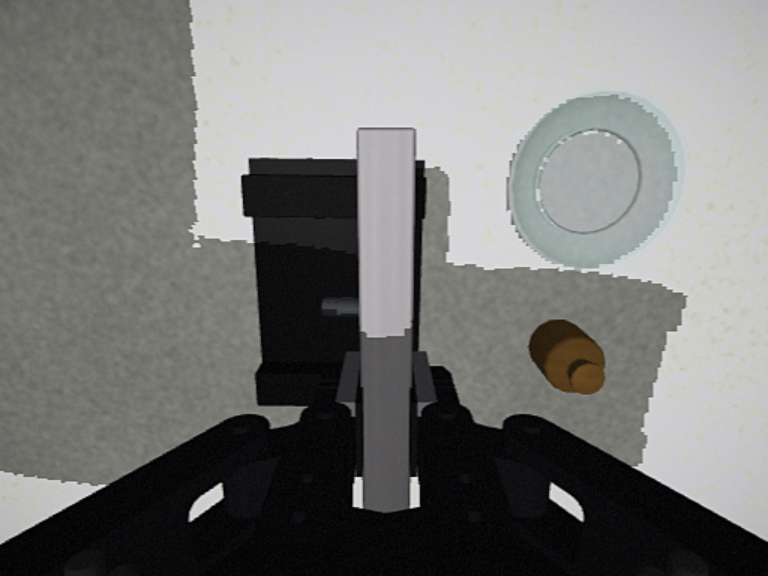

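```bash
python3 - <<'E'
from h import *
p=pose()
f=lambda u,v,z:np.round(pt('wrist',(u/1.5,v/1.5),z,p),1)
print(f(243,176,20),f(426,176,20),f(257,405,20),f(249,158,4),f(424,161,4),f(243,216,20),f(257,363,20))
E
```

```text
[412.6  67.7  20. ] [500.6  60.5  20. ] [400.  -54.7  20. ] [412.3  76.3   4. ] [501.3  67.5   4. ] [409.4  48.8  20. ] [404.  -29.7  20. ]
```

```bash
python3 -m jog '[0,0,0.06,0,0,0.0015,0,0,0.115,0,0,0.0015,0,0,0.128,0,0,0.0015,0,0,0.132,0,0,0.0015,0,0,0.132,0,0,0.0015]' -1 80
python3 -c "from h import *;st()"
```

```text
time: 4.1
tool_pos: [477.1, -1.0, 29.1]
orientation: [0.0, 0.999, -0.046, 0.001]
ft_force: [0.4, 0.2, -1.4]
grip_width: 0.15
t 4.1 p [477.1  -1.   29.1] yaw -0.091 tilt [ 0.002 -0.001 -1.   ] F [ 0.4  0.2 -1.4] M [-0.06  0.02  0.03] w 0.15
```

```bash
python3 -m jog '[0,0,0.0035,0,0,0,0,0,0.005,0,0,0,0,0,0.005,0,0,0]' -1 80
python3 -c "from h import *;st()"

```

```text
time: 4.4
tool_pos: [477.8, -1.2, 26.8]
orientation: [0.0, 0.999, -0.046, 0.002]
ft_force: [1.1, -1.1, 1.6]
grip_width: 0.146
t 4.4 p [477.8  -1.2  26.8] yaw -0.092 tilt [ 0.004 -0.001 -1.   ] F [ 1.1 -1.1  1.6] M [-0.12 -0.21 -0.06] w 0.146
```

```bash
python3 -m jog '[0,0,0.001,0,0,0,0,0,0.001,0,0,0,0,0,0.001,0,0,0,0,0,0.001,0,0,0,0,0,0.001,0,0,0]' -0.05 60
python3 -c "from h import *;st()
wpic('w3.png')"

```

```text
time: 4.9
tool_pos: [477.8, -1.2, 26.2]
orientation: [0.0, 0.999, -0.046, 0.002]
ft_force: [0.3, 0.5, 0.4]
grip_width: 0.475
t 4.9 p [477.8  -1.2  26.2] yaw -0.092 tilt [ 0.004 -0.001 -1.   ] F [0.3 0.5 0.4] M [-0.03  0.02 -0.01] w 0.475
```

View pics/w3.png

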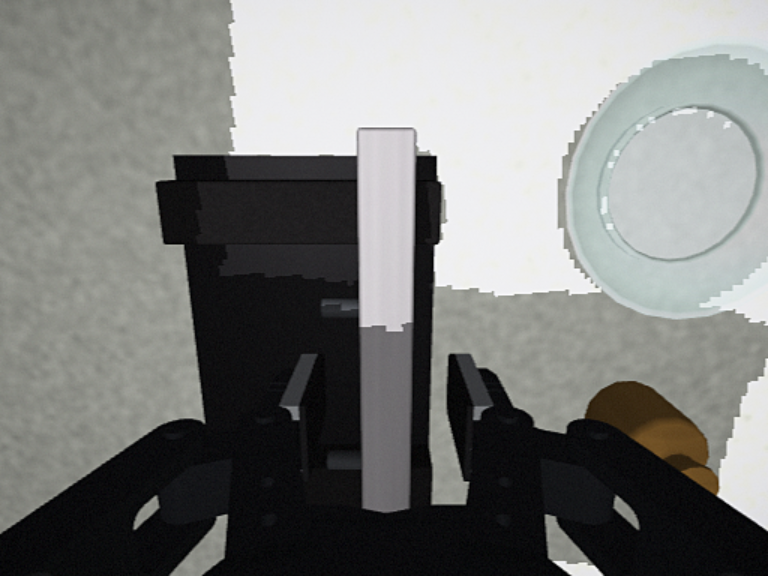

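```bash
python3 -m jog '[0,0,-0.06,0,0,0,0,0,-0.105,0,0,0,0,0,-0.105,0,0,0,0.03,0,-0.105,0,0,0,0.052,0,-0.105,0,0,0,0.052,0,-0.105,0,0,0,0.052,0,-0.105,0,0,0,0.052,0,-0.105,0,0,0]' -0.05 60
python3 -m jog '[0,0,0,0,0,0,0,0,0.03,0,0,0,0,0,0.06,0,0,0,0,0,0.068,0,0,0,0,0,0.068,0,0,0,0,0,0.068,0,0,0]' -1 60
python3 -c "from h import *;st()
wpic('w4.png')"

```

```text
time: 5.75
tool_pos: [507.7, -3.8, 88.9]
orientation: [0.0, 0.999, -0.046, 0.002]
ft_force: [-0.1, -0.3, -0.1]
grip_width: 0.475
time: 6.35
tool_pos: [508.0, -3.9, 48.8]
orientation: [0.0, 0.999, -0.046, 0.002]
ft_force: [0.6, -0.0, -0.0]
grip_width: -0.003
t 6.35 p [508.   -3.9  48.8] yaw -0.091 tilt [ 0.004 -0.001 -1.   ] F [ 0.6 -0.  -0. ] M [ 0.01  0.04 -0.03] w -0.003
```

View pics/w4.png

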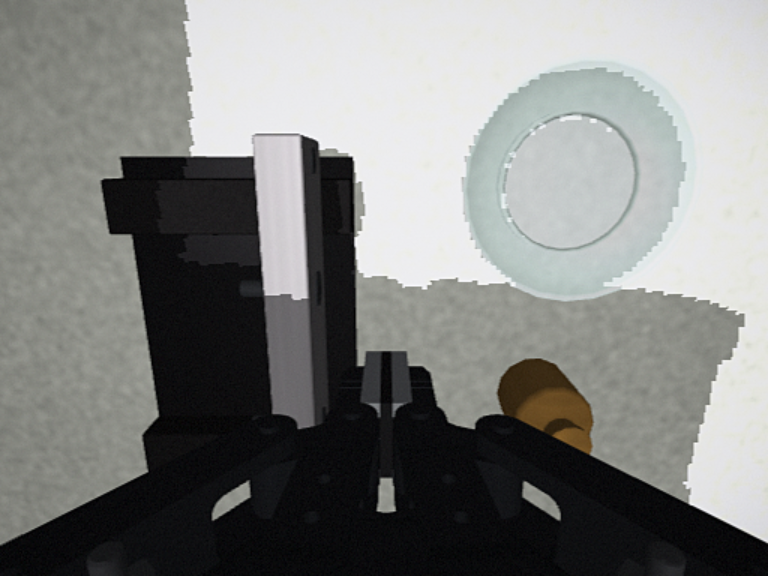

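```bash
python3 -m jog '[-0.01,0,0,0,0,0,-0.02,0,0,0,0,0,-0.026,0,0,0,0,0,-0.032,0,0,0,0,0,-0.038,0,0,0,0,0,-0.044,0,0,0,0,0,-0.05,0,0,0,0,0]' -1 60
python3 -c "from h import *;st()
wpic('w5.png')"

```

```text
time: 7.1
tool_pos: [478.0, -1.2, 48.7]
orientation: [0.0, 0.999, -0.046, 0.002]
ft_force: [-0.2, -0.5, -0.0]
grip_width: -0.002
t 7.1 p [478.   -1.2  48.7] yaw -0.091 tilt [ 0.004 -0.001 -1.   ] F [-0.2 -0.5 -0. ] M [-0.02 -0.02 -0.04] w -0.002
```

View pics/w5.png

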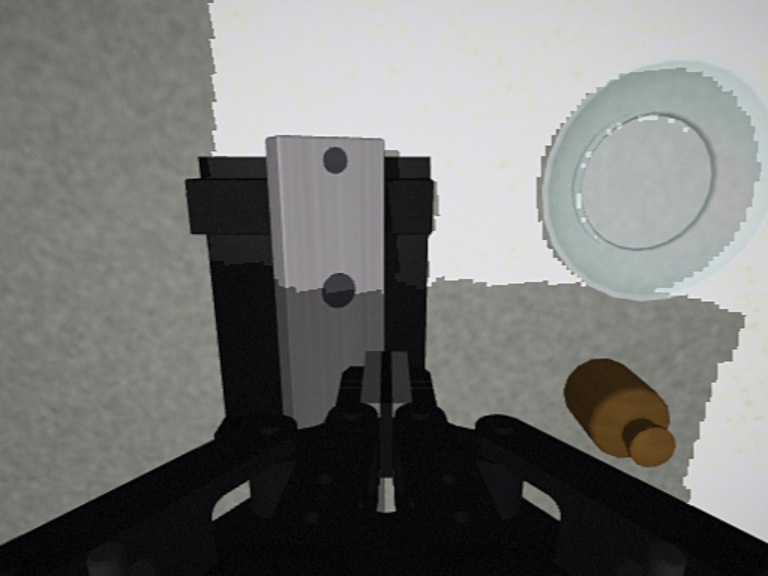

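```bash
python3 -m jog '[0,0,-0.06,0,0,0,0,0.03,-0.15,0,0,0,0,0.06,-0.2,0,0,0,0,0.06,-0.2,0,0,0,0,0.06,-0.2,0,0,0,0,0.06,-0.2,0,0,0]' -0.1 60
python3 -c "from h import *;st()
wpic('w6.png')"

```

```text
time: 7.75
tool_pos: [473.1, -36.4, 167.7]
orientation: [0.0, 0.999, -0.046, 0.001]
ft_force: [-1.0, 0.2, -0.7]
grip_width: 0.454
t 7.75 p [473.1 -36.4 167.7] yaw -0.091 tilt [ 0.002 -0.    -1.   ] F [-1.   0.2 -0.7] M [-0.03  0.01 -0.04] w 0.454
```

View pics/w6.png

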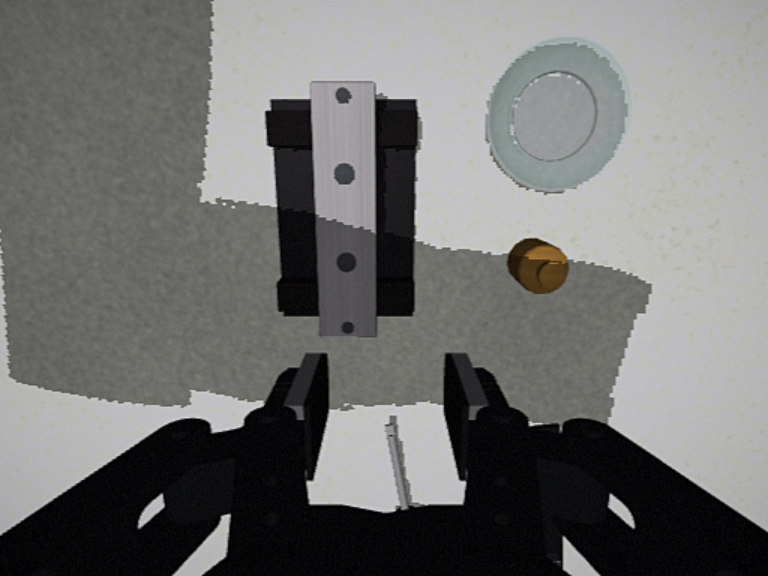

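```bash
python3 - <<'E'
from h import *
p=pose()
c=np.array([pt('wrist',(u/1.5,v/1.5),34,p) for u,v in [(311,82),(375,83),(377,336.5),(320,336)]])
print(np.round(c,1),c.mean(0))
d=(c[0]+c[1]-c[2]-c[3])/2;print(np.linalg.norm(d),np.linalg.norm(c[0]-c[1]),np.linalg.norm(c[3]-c[2]),'yaw',np.arctan2(d[1],d[0])-np.pi/2)
b=[pt('wrist',(u/1.5,v/1.5),34,p) for u,v in [(345,173.5),(346,262)]];print(b,np.mean(b,0),np.linalg.norm(b[0]-b[1]))
E
```

```text
[[442.1  78.8  34. ]
 [477.   75.1  34. ]
 [463.8 -72.9  34. ]
 [427.7 -69.3  34. ]] [452.66928924   2.92760295  34.        ]
148.67439907616605 35.15927885446372 36.29392867800314 yaw -0.09266394231604513
[array([455.08105048,  28.76683773,  34.        ]), array([449.70413667, -23.07023443,  34.        ])] [452.39259358   2.84830165  34.        ] 52.1151921470551
```

```bash
python3 - <<'E'
from h import *
delta([452.6,2.9,60],down(-.094));delta([452.6,2.9,18.5],down(-.094))
E
```

```text
[-0.0401 -0.062   0.1792  0.     -0.0002  0.0005]
[-4.020e-02 -6.200e-02  2.483e-01  0.000e+00 -2.000e-04  5.000e-04]
```

```bash
python3 -m jog '[-0.04,-0.062,0.06,0,0,0.0005,-0.04,-0.062,0.13,0,0,0.0005,-0.04,-0.062,0.18,0,0,0.0005,-0.04,-0.062,0.18,0,0,0.0005,-0.04,-0.062,0.22,0,0,0.0005,-0.04,-0.062,0.248,0,0,0.0005,-0.04,-0.062,0.248,0,0,0.0005,-0.04,-0.062,0.248,0,0,0.0005]' 0.4 60
python3 -c "from h import *;st();delta([452.6,2.9,18.5],down(-.094))
wpic('w7.png')"

```

```text
time: 8.6
tool_pos: [453.1, 2.8, 19.7]
orientation: [0.0, 0.999, -0.047, 0.001]
ft_force: [0.3, 0.6, -0.5]
grip_width: 0.699
t 8.6 p [453.1   2.8  19.7] yaw -0.094 tilt [ 0.001 -0.    -1.   ] F [ 0.3  0.6 -0.5] M [-0.01 -0.02  0.02] w 0.699
[-0.0009 -0.0001  0.002   0.     -0.0002 -0.    ]
```

View pics/w7.png

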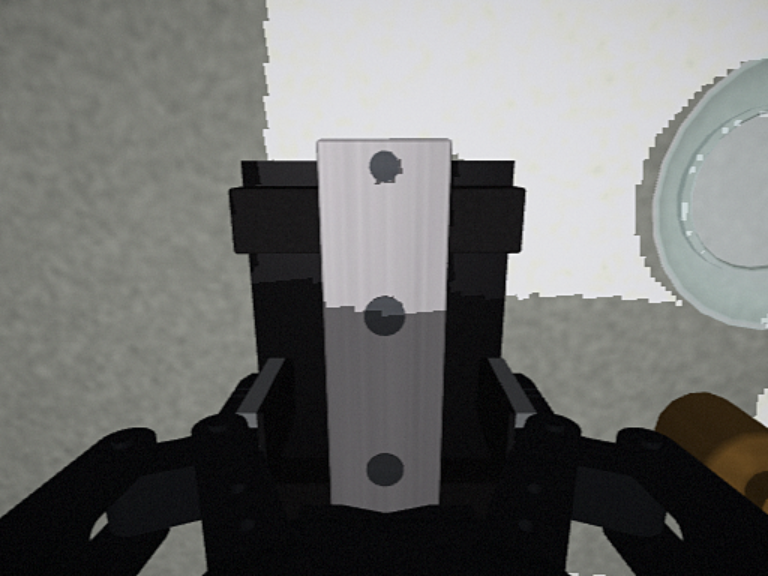

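```bash
python3 -m jog '[-0.001,0,0.0045,0,0,0,-0.001,0,0.0045,0,0,0,-0.001,0,0.0045,0,0,0,-0.001,0,0.0045,0,0,0,-0.001,0,0.0045,0,0,0,-0.001,0,0.0045,0,0,0]' -1 100
python3 -c "from h import *;st()"
python3 -m jog '[0,0,-0.05,0,0,0,0,0,-0.12,0,0,0,0,0,-0.17,0,0,0,0,0,-0.17,0,0,0]' -1 100
python3 -c "from h import *;st()
wpic('w8.png')
delta([494.7,238.5,135],down(1.915-np.pi/2))"

```

```text
time: 9.25
tool_pos: [453.3, 2.7, 18.3]
orientation: [0.0, 0.999, -0.047, 0.002]
ft_force: [-4.5, 0.9, 16.5]
grip_width: 0.392
t 9.25 p [453.3   2.7  18.3] yaw -0.094 tilt [ 0.004 -0.001 -1.   ] F [-4.5  0.9 16.5] M [0.16 0.78 0.04] w 0.392
time: 9.65
tool_pos: [454.8, 2.5, 124.0]
orientation: [0.001, 0.999, -0.047, 0.005]
ft_force: [0.8, -0.5, -2.9]
grip_width: 0.398
t 9.65 p [454.8   2.5 124. ] yaw -0.094 tilt [ 0.01  -0.002 -1.   ] F [ 0.8 -0.5 -2.9] M [ 0.05 -0.11  0.  ] w 0.398
[ 0.0309 -0.3977 -0.0219  0.0004 -0.0011 -0.0698]
```

View pics/w8.png

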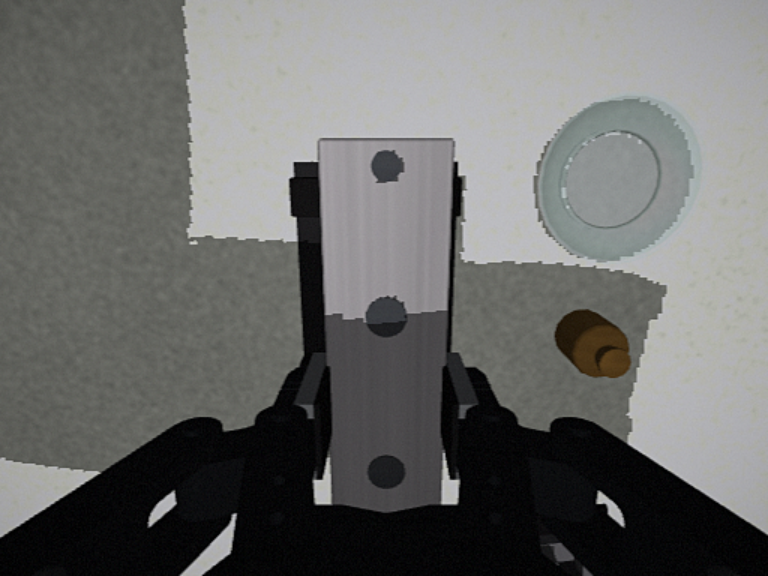

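```bash
python3 -c "from h import *
delta([395,185,150],down(-.094))"
```

```text
[-1.259e-01 -2.933e-01 -4.800e-02  1.000e-04 -1.200e-03 -0.000e+00]
```

```bash
python3 -m jog '[-0.04,-0.07,-0.04,0,-0.001,0,-0.08,-0.15,-0.048,0,-0.001,0,-0.126,-0.23,-0.048,0,-0.001,0,-0.126,-0.293,-0.048,0,-0.001,0,-0.126,-0.293,-0.048,0,-0.001,0,-0.126,-0.293,-0.048,0,-0.001,0,-0.126,-0.293,-0.048,0,-0.001,0]' -1 100
python3 -c "from h import *
wpic('w9.png');st()"

```

```text
time: 10.4
tool_pos: [394.7, 184.1, 149.2]
orientation: [0.001, 0.999, -0.047, -0.0]
ft_force: [-0.2, 0.0, -2.7]
grip_width: 0.394
t 10.45 p [394.9 183.8 149.4] yaw -0.096 tilt [ 0.    -0.001 -1.   ] F [ 0.2 -0.2 -2.6] M [-0.01 -0.04  0.  ] w 0.393
```

View pics/w9.png

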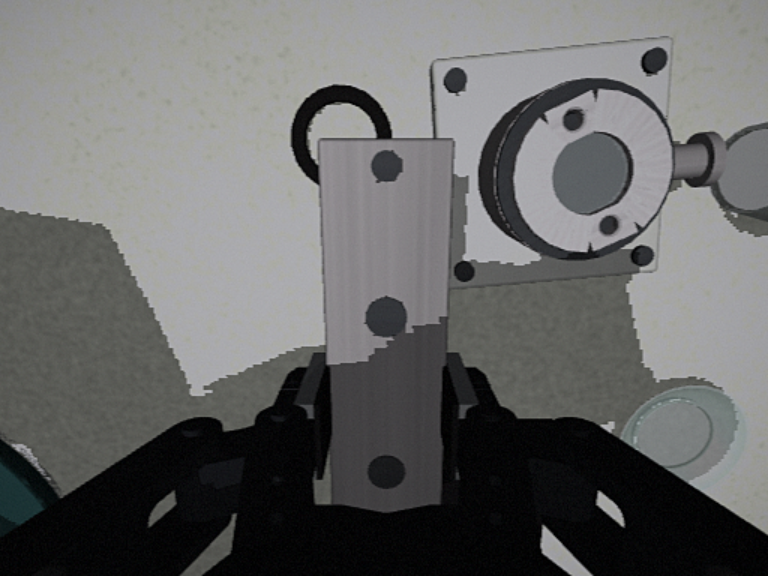

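```bash
python3 - <<'E'
import cv2
a=cv2.imread('pics/w9.png')[60:280,470:690]
cv2.imwrite('pics/w9z.png',cv2.resize(a,None,fx=2.7,fy=2.7,interpolation=2))
E
```

```text
(no output)
```

View pics/w9z.png

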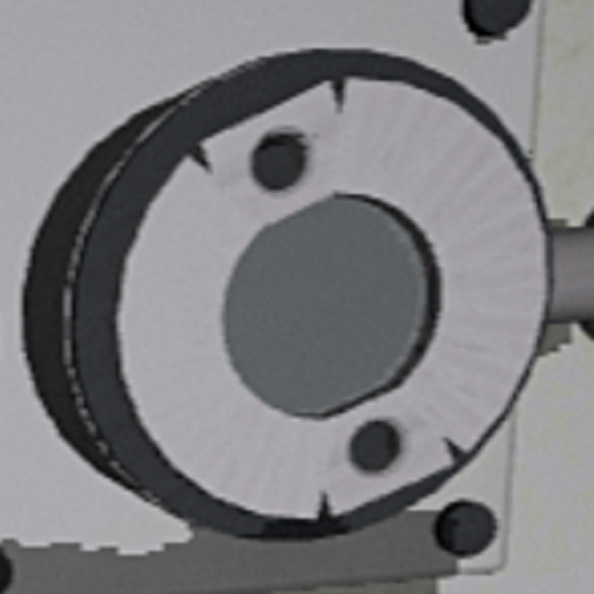

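```bash
python3 - <<'E'
from h import *
p=(pose())
h=[pt('wrist',((u+.5)/1.5-.5,(v+.5)/1.5-.5),72,p) for u,v in [(573.7,119.3),(608.9,225.2)]]
d=h[0]-h[1];print(h,np.mean(h,0),np.linalg.norm(d),np.arctan2(d[1],d[0]))
zt=p[1][2]+15.7
q=[p[0].T@(pt('wrist',((u+.5)/1.5-.5,(v+.5)/1.5-.5),zt,p)-p[1]) for u,v in [(386.5,166),(386,316.5),(386,471.5)]]
print(np.round(q,2))
E
```

```text
[array([486.34261997, 263.08082385,  72.        ]), array([503.65905712, 214.04046668,  72.        ])] [495.00083855 238.56064526  72.        ] 52.007841981276634 1.9102353692275649
[[ -0.33 -68.   -15.79]
 [ -0.47 -26.02 -15.73]
 [ -0.47  26.3  -15.66]]
```

```bash
python3 -c "from h import *
delta([495.2,238.6,110],down(.341))"
```

```text
[ 0.1576 -0.107   0.0656  0.0002  0.     -0.0695]
```

```bash
python3 -m jog '[0.05,-0.03,0.02,0,0,-0.02,0.1,-0.07,0.04,0,0,-0.045,0.1576,-0.107,0.0656,0,0,-0.0695,0.1576,-0.107,0.0656,0,0,-0.0695,0.1576,-0.107,0.0656,0,0,-0.0695,0.1576,-0.107,0.0656,0,0,-0.0695,0.1576,-0.107,0.0656,0,0,-0.0695]' -1 100
python3 -c "from h import *
st();delta([495.2,238.6,90],down(.341))"

```

```text
time: 11.15
tool_pos: [494.8, 237.8, 110.5]
orientation: [0.001, 0.986, 0.169, 0.0]
ft_force: [0.1, 0.4, -2.7]
grip_width: 0.394
t 11.15 p [494.8 237.8 110.5] yaw 0.339 tilt [ 0.    -0.001 -1.   ] F [ 0.1  0.4 -2.7] M [ 0.02  0.   -0.02] w 0.394
[ 0.0011 -0.0011  0.0342  0.0002 -0.     -0.0003]
```

```bash
python3 -m jog '[0.001,-0.001,0.02,0,0,-0.0003,0.001,-0.001,0.034,0,0,-0.0003,0.001,-0.001,0.034,0,0,-0.0003,0.001,-0.001,0.034,0,0,-0.0003]' -1 100
python3 -c "from h import *
st();delta([495.2,238.6,83],down(.341));delta([495.2,238.6,76],down(.341))"

```

```text
time: 11.55
tool_pos: [494.8, 238.4, 89.8]
orientation: [0.001, 0.986, 0.17, -0.0]
ft_force: [-0.9, 1.2, -2.5]
grip_width: 0.389
t 11.55 p [494.8 238.4  89.8] yaw 0.341 tilt [-0.    -0.002 -1.   ] F [-0.9  1.2 -2.5] M [ 0.02 -0.03  0.04] w 0.389
[ 0.0007 -0.0001  0.0114  0.0002  0.0001 -0.    ]
[ 0.0007 -0.0001  0.0231  0.0002  0.0001 -0.    ]
```

```bash
python3 -m jog '[0.0007,0,0.006,0,0,0,0.0007,0,0.011,0,0,0,0.0007,0,0.015,0,0,0,0.0007,0,0.018,0,0,0,0.0007,0,0.018,0,0,0]' -1 100
python3 -c "from h import *
st();delta([495.2,238.6,76],down(.341))"

```

```text
time: 12.05
tool_pos: [495.1, 238.5, 78.8]
orientation: [0.001, 0.986, 0.17, -0.0]
ft_force: [0.6, 0.2, -2.0]
grip_width: 0.392
t 12.05 p [495.1 238.5  78.8] yaw 0.341 tilt [-0.001 -0.002 -1.   ] F [ 0.6  0.2 -2. ] M [-0.   -0.    0.04] w 0.392
[ 0.0002 -0.0001  0.0047  0.0002  0.0002 -0.    ]
```

```bash
python3 -m jog '[0.0002,0,0.004,0,0,0,0.0002,0,0.0065,0,0,0,0.0002,0,0.0065,0,0,0,0.0002,0,0.0065,0,0,0]' -1 120
python3 -c "from h import *
st()"

```

```text
time: 12.45
tool_pos: [495.2, 238.6, 74.9]
orientation: [0.001, 0.986, 0.17, -0.0]
ft_force: [0.4, -0.2, -2.3]
grip_width: 0.387
t 12.45 p [495.2 238.6  74.9] yaw 0.341 tilt [-0.001 -0.002 -1.   ] F [ 0.4 -0.2 -2.3] M [ 0.02 -0.01 -0.01] w 0.387
```

```bash
python3 -m jog '[0,0,0,0,0,0.01,0,0,0,0,0,0.02,0,0,0,0,0,0.03,0,0,0,0,0,0.04,0,0,0,0,0,0.05,0,0,0,0,0,0.06,0,0,0,0,0,0.07,0,0,0,0,0,0.08,0,0,0,0,0,0.085,0,0,0,0,0,0.085]' -1 120
python3 -c "from h import *
st()"

```

```text
time: 13.45
tool_pos: [495.1, 238.5, 74.9]
orientation: [0.001, 0.995, -0.097, -0.0]
ft_force: [-0.9, 0.6, -1.5]
grip_width: 0.385
t 13.45 p [495.1 238.5  74.9] yaw -0.193 tilt [-0.001 -0.002 -1.   ] F [-0.9  0.6 -1.5] M [0.02 0.2  0.1 ] w 0.385
```

```bash
python3 -m jog '[0,0,0,0,0,0.008,0,0,0,0,0,0.016,0,0,0,0,0,0.02,0,0,0,0,0,0.02]' -1 120
python3 -c "from h import *
st()"
python3 -m jog '[0,0,0,0,0,0.004,0,0,0,0,0,0.008,0,0,0,0,0,0.008]' -1 120
python3 -c "from h import *
st()"

```

```text
time: 13.85
tool_pos: [495.0, 238.6, 75.0]
orientation: [0.001, 0.987, -0.159, -0.0]
ft_force: [-1.6, 0.3, -2.8]
grip_width: 0.384
t 13.85 p [495.  238.6  75. ] yaw -0.318 tilt [-0.001 -0.002 -1.   ] F [-1.6  0.3 -2.8] M [0.04 0.21 0.24] w 0.384
time: 14.15
tool_pos: [495.0, 238.6, 74.9]
orientation: [0.001, 0.983, -0.183, -0.0]
ft_force: [0.0, -1.1, -2.4]
grip_width: 0.384
t 14.15 p [495.  238.6  74.9] yaw -0.368 tilt [-0.001 -0.002 -1.   ] F [ 0.  -1.1 -2.4] M [-0.14  0.08  2.03] w 0.384
```

```bash
python3 -m jog '[0,0,0,0,0,0.003,0,0,0,0,0,0.003,0,0,0,0,0,0.003]' -1 120
python3 -c "from h import *
st()"
python3 -m jog '[0,0,0,0,0,-0.003,0,0,0,0,0,-0.007,0,0,0,0,0,-0.007,0,0,0,0,0,-0.007]' -1 120
python3 -c "from h import *
st()"

```

```text
time: 14.45
tool_pos: [495.0, 238.6, 75.0]
orientation: [0.001, 0.981, -0.192, -0.0]
ft_force: [-0.7, -1.4, -2.6]
grip_width: 0.385
t 14.45 p [495.  238.6  75. ] yaw -0.386 tilt [-0.001 -0.002 -1.   ] F [-0.7 -1.4 -2.6] M [-0.25  0.07  2.91] w 0.385
time: 14.85
tool_pos: [495.0, 238.6, 75.0]
orientation: [0.001, 0.985, -0.171, -0.0]
ft_force: [-0.3, 0.3, -2.4]
grip_width: 0.389
t 14.85 p [495.  238.6  75. ] yaw -0.343 tilt [-0.001 -0.002 -1.   ] F [-0.3  0.3 -2.4] M [-0.06  0.12  1.09] w 0.389
```

```bash
python3 -m jog '[0,0,0,0,0,-0.003,0,0,0,0,0,-0.006,0,0,0,0,0,-0.006]' -1 120
python3 -c "from h import *
st()"

```

```text
time: 15.15
tool_pos: [495.1, 238.6, 75.0]
orientation: [0.001, 0.988, -0.152, -0.0]
ft_force: [-0.4, -0.3, -2.5]
grip_width: 0.385
t 15.15 p [495.1 238.6  75. ] yaw -0.305 tilt [-0.001 -0.002 -1.   ] F [-0.4 -0.3 -2.5] M [-0.01  0.05  0.05] w 0.385
```

Unloaded. Lift out slowly.

```bash
python3 -m jog '[0,0,-0.008,0,0,0,0,0,-0.016,0,0,0,0,0,-0.024,0,0,0,0,0,-0.06,0,0,0,0,0,-0.1,0,0,0,0,0,-0.1,0,0,0]' -1 120
python3 -c "from h import *
st();delta([395,185,150],down(-.094))"

```

```text
time: 15.75
tool_pos: [496.6, 239.2, 138.0]
orientation: [-0.0, 0.988, -0.152, 0.002]
ft_force: [0.8, 0.4, -2.9]
grip_width: 0.388
t 15.75 p [496.6 239.2 138. ] yaw -0.305 tilt [ 0.004 -0.    -1.   ] F [ 0.8  0.4 -2.9] M [ 0.02 -0.05 -0.02] w 0.388
[-1.344e-01  1.369e-01 -2.060e-02 -1.000e-04 -6.000e-04 -3.360e-02]
```

Go to the same viewing pose to check the ring and the spanner in the hand.

```bash
python3 -m jog '[-0.06,0.06,-0.02,0,0,-0.016,-0.12,0.12,-0.02,0,0,-0.0336,-0.134,0.137,-0.02,0,-0.0006,-0.0336,-0.134,0.137,-0.02,0,-0.0006,-0.0336,-0.134,0.137,-0.02,0,-0.0006,-0.0336,-0.134,0.137,-0.02,0,-0.0006,-0.0336]' -1 120
python3 -c "from h import *
wpic('w10.png');st()"

```

```text
time: 16.35
tool_pos: [396.0, 185.2, 149.4]
orientation: [-0.0, 0.999, -0.047, 0.0]
ft_force: [-0.6, -0.9, -2.5]
grip_width: 0.387
t 16.4 p [395.9 185.2 149.4] yaw -0.094 tilt [ 0.     0.001 -1.   ] F [-0.   0.1 -2.4] M [-0.02 -0.02 -0.03] w 0.385
```

View pics/w10.png

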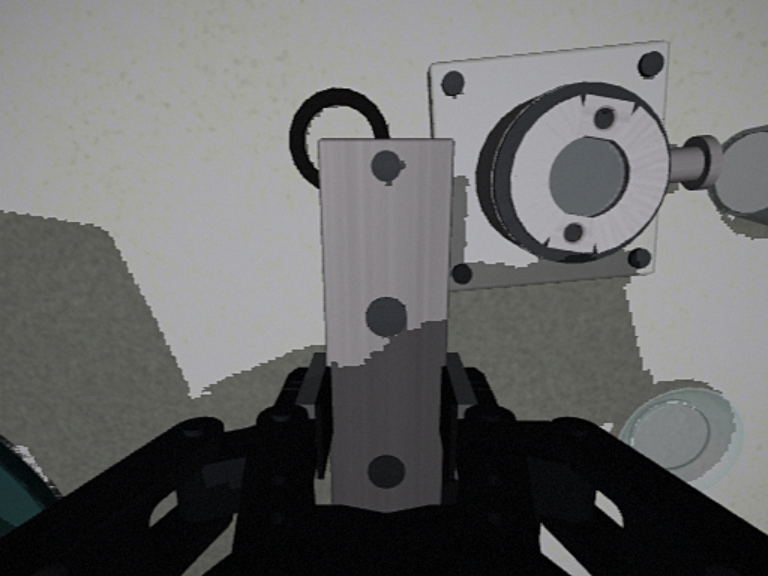

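```bash
python3 - <<'E'
from h import *
p=(pose())
h=[pt('wrist',((u+.5)/1.5-.5,(v+.5)/1.5-.5),72,p) for u,v in [(604,118.5),(573,232.5)]]
d=h[0]-h[1];print(np.mean(h,0),np.linalg.norm(d),np.arctan2(d[1],d[0]))
delta([454,2.9,110],down(-.094))
E
```

```text
[494.20745516 238.91674829  72.        ] 51.642131021393965 1.3161444793959873
[ 1.249e-01  2.935e-01  6.550e-02 -1.000e-04 -0.000e+00  0.000e+00]
```

```bash
python3 -m jog '[0.06,0.07,0,0,0,0,0.12,0.15,0.03,0,0,0,0.123,0.23,0.065,0,0,0,0.123,0.2935,0.065,0,0,0,0.123,0.2935,0.065,0,0,0,0.123,0.2935,0.065,0,0,0,0.123,0.2935,0.065,0,0,0]' -1 120
python3 -c "from h import *
st();delta([452,2.5,22],down(-.094))"

```

```text
time: 17.1
tool_pos: [453.3, 3.6, 110.3]
orientation: [-0.0, 0.999, -0.047, 0.0]
ft_force: [0.1, 0.4, -3.0]
grip_width: 0.386
t 17.1 p [453.3   3.6 110.3] yaw -0.094 tilt [ 0.     0.001 -1.   ] F [ 0.1  0.4 -3. ] M [-0.02  0.01  0.03] w 0.386
[-2.000e-03  2.200e-03  1.471e-01 -1.000e-04 -0.000e+00  1.000e-04]
```

```bash
python3 -m jog '[-0.002,0.002,0.06,0,0,0,-0.002,0.002,0.11,0,0,0,-0.002,0.002,0.137,0,0,0,-0.002,0.002,0.147,0,0,0,-0.002,0.002,0.147,0,0,0]' -1 120
python3 -m jog '[0,0,0.003,0,0,0,0,0,0.006,0,0,0,0,0,0.006,0,0,0]' -1 60
python3 -c "from h import *
st()"

```

```text
time: 17.6
tool_pos: [452.0, 3.6, 21.9]
orientation: [-0.001, 0.999, -0.046, -0.0]
ft_force: [1.0, -0.7, -2.7]
grip_width: 0.386
time: 17.9
tool_pos: [452.3, 3.7, 18.7]
orientation: [-0.0, 0.999, -0.046, 0.0]
ft_force: [-0.1, 0.3, -2.0]
grip_width: 0.385
t 17.9 p [452.3   3.7  18.7] yaw -0.092 tilt [ 0.     0.001 -1.   ] F [-0.1  0.3 -2. ] M [-0.05  0.   -0.01] w 0.385
```

```bash
python3 -m jog '[0,0,0.002,0,0,0,0,0,0.002,0,0,0]' -1 40
python3 -c "from h import *
st()"
python3 -m jog '[0,0,0,0,0,0,0,0,0,0,0,0,0,0,0,0,0,0,0,0,0,0,0,0,0,0,0,0,0,0]' 0.4 40
python3 -m jog '[0,0,-0.05,0,0,0,0,0,-0.11,0,0,0,0,0.03,-0.18,0,0,0,0,0.06,-0.25,0,0,0,0,0.06,-0.25,0,0,0,0,0.06,-0.25,0,0,0]' 0.4 40
python3 -c "from h import *
wpic('w11.png');st()"

```

```text
time: 18.1
tool_pos: [452.4, 3.7, 18.5]
orientation: [-0.0, 0.999, -0.046, 0.001]
ft_force: [-6.7, 1.0, 17.2]
grip_width: 0.381
t 18.1 p [452.4   3.7  18.5] yaw -0.092 tilt [ 0.001  0.001 -1.   ] F [-6.7  1.  17.2] M [0.14 1.11 0.03] w 0.381
time: 18.6
tool_pos: [452.4, 3.7, 18.5]
orientation: [-0.0, 0.999, -0.046, 0.001]
ft_force: [0.2, -0.0, -0.2]
grip_width: 0.7
time: 19.2
tool_pos: [449.3, -32.7, 168.9]
orientation: [-0.0, 0.999, -0.046, 0.001]
ft_force: [-0.0, -0.7, -0.7]
grip_width: 0.701
t 19.25 p [448.7 -32.2 168. ] yaw -0.092 tilt [ 0.001  0.001 -1.   ] F [-0.2  0.  -0.5] M [-0.   -0.    0.02] w 0.695
```

View pics/w11.png

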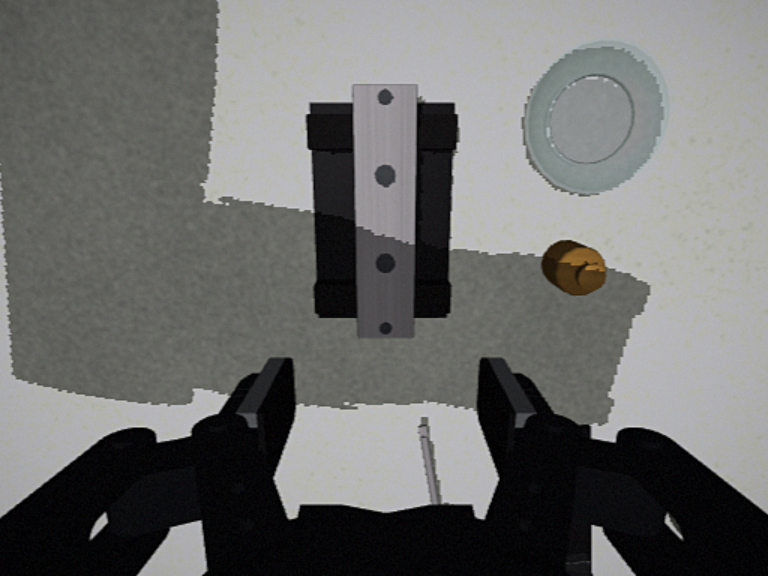

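```bash
python3 - <<'E'
from h import *
p=pose()
b=[pt('wrist',((u+.5)/1.5-.5,(v+.5)/1.5-.5),34,p) for u,v in [(385,175),(385.5,263)]];m=np.mean(b,0);d=b[0]-b[1]
print(m,np.linalg.norm(d),np.arctan2(d[1],d[0])-np.pi/2, m[:2]-[451.2,2.3])
im=robot.snapshot('top')[:,:,::-1]
cv2.imwrite('pics/top2.png',cv2.resize(im[120:300,110:410],None,fx=2.6,fy=2.6,interpolation=2))
E
```

```text
[451.3176457    4.33779954  34.        ] 51.96225505137437 -0.08680687064091819 [0.1176457  2.03779954]
```

View pics/top2.png

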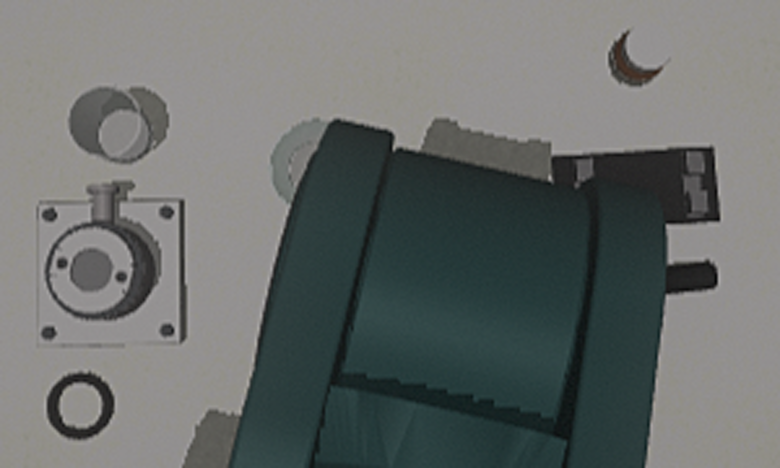

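The top view shows the ring holes at about (62,263) and (121,276), so the line through them has turned clockwise. The beaker, gasket, jar and driver have not moved. Handing in.

```bash
python3 -c "
from h import *
print(robot.sign_off());st()"
```

```text
the job is handed in; nothing more can be done
None
the job is handed in; nothing more can be done
```

The ring is locked and the spanner is back on the rest. I handed the job in at about 19 s of the 72 s allowed; the sign-off gives no verdict.

**What I did:**
- I took the spanner from the rack, stood it on edge across the rails and tipped it onto its pin side with closed fingers.
- I then gripped it across its long edges. Both pins went in on the first try, about 7 mm deep with almost no contact force.
- I turned clockwise until the moment about the vertical rose to 2.9 N m, against the 0.3 N m the ring normally takes, so it was at its stop. I then backed off to zero moment, lifted out, laid the spanner on the rest and let go.

**Last checks:**
- **Ring:** the camera shows the line through the holes turned by 0.596 rad. The ring's own angle cannot be read directly, and a start of about 0.05 rad would put it at the 0.65 rad stop. The angle alone does not prove it passed 0.60 rad; the jump in moment at the stop is what I rely on.
- **Spanner:** it lies flat, pins down, about 0.1 mm and 2 mm from the rest's middle in bench x and y, with the gripper open and clear of it.
- **Bystanders:** none looks moved in the last pictures. The arm hid part of the last top view; the dish and weight show in the last wrist view.

No check failed or disagreed.

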